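# Clamp the carton stop to the packing rail with a T-bolt

## Task

Fix the blue carton stop to the slotted rail on the sorting table: lift the T-bolt out of its slanted holder, lower its head lengthwise into the slot inside the stop's fork until the washer rests on the foot, then turn it clockwise until it stands square across the slot against the two pins. Then tighten the red wing nut clockwise as far as it goes and let go. Do not shift the stop along the rail, and leave the groceries standing where they are.

Things in the scene. Friction and masses are not known exactly. Their poses are not given: they have to be found in the camera images.
- rail: Fixed aluminium T-slot rail, 320 long (its x, the slot direction), 70 wide, 34 high; origin at the centre of its underside, z up. Slot opening 18 wide along the middle of the top, lips 8 thick; channel beneath the lips 54 wide, 20 high, its floor 6 above the table.
- stop_seat (a point): Where the bolt's axis belongs: middle of the fork, on the top face of the blue carton stop's foot, 42 above the table (foot 8 thick, 70 wide, lying on the rail). x runs along the slot from the fork's open end to the upright plate; z up. Fork gap 19 wide, from x -42 (open) to x +33. The stop slides along the rail only against about 8 N of friction.
- stop_plate (a point): Middle of the top edge of the stop's upright blue plate, 76 along x from stop_seat and 82 above it; plate 8 thick, 150 wide (y), 90 high.
- pin_a (a point): Top of one of two steel pins (10 diameter, 16 high) on the stop's foot, at x -12.5, y -26 from stop_seat; the other stands at x +12.5, y +26. They stop the yellow bar of a bolt that is turned clockwise (seen from above) just as it lies across the slot, along y; turned the other way it meets them about 50 degrees early.
- tbolt: Loose T-bolt, 98 long with its nut, about 0.28 kg, at first in the slanted holder. Origin on its axis at the underside of its washer (30 diameter, 5 thick); z along the axis towards the wing nut; x along the T-head's length (a half turn is the same). A yellow pointer bar 64 (x) x 12, at z 3 to 9, shows the head's direction.
- tbolt_head (a point): Middle of the steel T-head, 26 below the bolt's origin; head 46 (x) x 14 (y) x 12 thick, on a shank of 12 diameter. With the washer on the stop's foot the head hangs between the slot's lips and the channel floor, 4 clear of each, free to turn.
- wing_grip (a point): On the bolt's axis, in the middle of the red wing nut's wing, 48 above the bolt's origin; z along the bolt's axis, x along the wing. The wing is a bar 62 (x) x 16 (y, grip across this), at 30 to 62 above the bolt's origin; its hub below is 24 diameter. Turning the wing turns the bolt with it (thread friction 0.15 N m) until the bolt is held by the pins; then the nut turns on the bolt.
- wingnut (a joint): Turn of the wing nut on the bolt, rad: 0 fully loose (wing parallel to the pointer bar), growing clockwise seen from the nut's end, 1.2 the tight end stop. It stays at its height and stays where it is left.
- holder: Fixed grey holder, base 130 x 110; origin at the centre of its underside. Its 90 x 90 top face slopes 30 degrees down towards the holder's -x (roughly towards the robot), its centre 64 above the table. A pocket 52 (down the slope) x 18 (y), 38 deep square to the face, holds the T-head; the bolt leans 30 degrees towards the holder's -x and must be drawn out along its axis.
- can_blue: Loose food tin, blue label, 68 diameter, 110 high; origin at the centre of its underside. A bystander: leave it.
- can_green: Loose food tin, green label, 68 diameter, 110 high; origin at the centre of its underside. A bystander: leave it.
- can_red: Loose food tin, red label, 68 diameter, 110 high; origin at the centre of its underside. A bystander: leave it.
- sauce_jar: Loose amber sauce jar, 70 diameter, 130 high; origin at the centre of its underside. A bystander: leave it.
- can_yellow: Loose wide food tin, yellow label, 84 diameter, 90 high; origin at the centre of its underside. A bystander: leave it.
- tea_box: Loose green carton, 90 x 140 x 70 high; origin at the centre of its underside. A bystander: leave it.
- pasta_box: Loose blue carton, 50 x 110 x 190 high; origin at the centre of its underside. A bystander: leave it.
Not all that is in view belongs to the job. What is shaped like the tbolt but purple is not meant.

How it is judged:
On the way, in this order (a step that is already met when the one before it is completed fails the run):
1. the T-bolt stands in the stop's fork with its washer on the foot and its head, still lengthwise, under the slot's lips (z of tbolt in the frame of stop_seat between -0.006 and 0.004 m and horizontal distance between tbolt and stop_seat below 0.012 m and angle between tbolt's own z axis and vertical below 0.12 rad and angle between the x axis of tbolt and the x axis of stop_seat, either way round below 0.5 rad), for 0.1 s.
2. the T-bolt is turned square across the slot (within 0.15 rad) while seated (z of tbolt in the frame of stop_seat between -0.006 and 0.004 m and horizontal distance between tbolt and stop_seat below 0.012 m and angle between tbolt's own z axis and vertical below 0.12 rad and angle between the x axis of tbolt and the y axis of stop_seat, either way round below 0.15 rad), for 0.2 s.
At the end, for the whole second after the job is handed in: The T-bolt stands upright (within 0.12 rad) in the stop's fork, its axis within 12 mm of the seat point and its washer on the foot (-6 to +4 mm), its head square across the slot within 0.15 rad, the wing nut turned past 1.0 rad, all at rest; the stop is within 15 mm of where it began along the rail (all of step 2 and value of joint wingnut above 1 rad and distance of stop_seat from where it was at the start of the episode below 0.015 m and linear speed of tbolt below 0.02 m/s); the robot touches nothing.
It fails at once if a grocery item is knocked: moved more than 40 mm (distance of any of can_blue, can_green, can_red, sauce_jar, can_yellow, tea_box, pasta_box from where it was at the start of the episode above 0.04 m).
It fails at once if a grocery item is tipped by more than 0.5 rad (angle between any of can_blue, can_green, can_red, sauce_jar, can_yellow, tea_box, pasta_box's own z axis and vertical above 0.5 rad).
It also fails if it takes over 69 s, if anything falls off the work surface, if the arm or the gripper's body presses on something with over 40 N, if the wrist force passes 120 N, or if a joint passes its speed limit or range.

## Robot

A 6-joint arm with a two-finger parallel gripper is mounted at the origin on the work surface. World frame = base frame: x ahead of the robot, y to its left, z up, the work surface at z = 0. Lengths are in m, angles in rad, forces in N, time in s.
With the tool pointing down it reaches from about 0.375 to 0.975 m from the base axis. Payload 3.8 kg.
Tool frame: the origin (TCP) lies on the centre line of the jaws, within the pads' length; the fingertips stand 14 mm ahead of it and the grasp point (between the pads) lies 5 mm behind it (bot.finger_overhang is the distance from the TCP to the fingertips, in m); y points along the fingers, x is the direction in which the jaws open and shut, and the axes are right-handed (so a half turn about y gives the same grasp; the last joint's range is limited). The gripper opens to 85 mm and grips with 20 to 120 N. Pads are 22 mm wide; open, the fingers measure 114 mm over their backs; the gripper's body (76 mm by 85 mm) begins 54 mm behind the grasp point. The pads swing forward as they close: fully open they stand 13 mm farther back than shut.
Start: joints at [1.186, 0.264, 1.604, -0, 1.274, -0.037], TCP at [0.23, 0.635, 0.245] pointing down, gripper open.
Joint ranges: [-2.63, 2.63], [-0.94, 2.18], [0.31, 2.57], [-1.31, 4.45], [0, 2.66], [-2.55, 2.55]. Speed limits (rad/s): [2.57, 2.57, 3.14, 3.14, 3.14, 3.14].

## Interface

Orientations are given as a rotation vector (axis times angle).
In Python, from workcell import readout, read_camera, bot, spotter gives the robot as it stands.
- The arm moves only by the tool jog_arm, never from a script. Its argument "increments" is a list of rows, each a list of 7 numbers: the shift along the tool's x, y, z in m, then the turn, a rotation vector about the tool's x, y, z in rad, then the opening, from 0 (shut) to 1 (fully open). A call has 1 to 10 rows; each row shifts and turns the pose as measured when the row begins, along the tool's axes as they then stand; what a row does not reach is not made up. A row lasts 1/8 s, in which the tool goes at most 62.5 mm and 10.7 degrees, less where a joint would pass 70% of its speed; a pose out of reach is approached as far as the arm can. A call with a gripper value outside its range is refused whole. The fingers move at their own pace and stop on an object; "force" is the grip in N (left out, the last holds). Time passes only in rows, so rows that do not move let the fingers close. It gives the time, the measured TCP pose, the force and the opening at its end, in the units of the state.
- readout.read_state(): the state, without advancing time (a new reading comes with each control period).
- read_camera(name): name is "scene" or "side" or "wrist"; returns a dict with "img" (384x512x3 uint8, blue, green, red), "range_z" (384x512 float32, m along the optical axis (not along the pixel's ray), 0 where there is no reading), "fx", "fy", "cx", "cy" (pixels), "world_from_camera" (4x4, takes a point from camera to world coordinates). Camera axes: x right, y down, z forward; pixel columns grow to the right and rows downward; lengths in m; the calibration is good to about 2 mm. A picture is of the moment at which its call begins.
- bot.finish_job(): hands the job in, once; it reports no verdict.
Trained networks look in a picture, given as the dict that the camera call returned (one of the last four; its "shot" number tells which), for a name from the list of things; names that differ only in an ending like _2 or _b are one class to them, and where a whole thing is asked for, a point or a joint stands for the part that bears it (a point fixed in the world has none). Each returns a list of dicts, best first, with "p" (0 to 1); they miss things now and then, are a little off and sometimes report something else, mostly with a low value. They report only what shows in the picture. A call takes as long as a camera call. They do not tell look-alikes from the thing itself.
- spotter.masks_of(picture, thing): "mask" (384x512 bool, what is visible of it) and "location" ([column, row] in pixels, amid what is visible of it).
- spotter.spot_point(picture, thing): "location" ([column, row] in pixels: a listed point, or the origin of a listed thing).
The state is a dict: "time": time; "q": joint angles; "joint_vel": joint speeds; "joint_torque": joint torques, N m; "tool_pos": TCP position; "tcp_rot": TCP orientation; "wrist_force": force on the tool from outside, world axes, zero at the start; "torque": the same for the moment, N m; "width": opening from 0.0 (shut) to 1.0 (fully open).
Only numpy, scipy, OpenCV 4.12 (cv2) and the standard library are available. Lean on these libraries where they do the work, as an engineer would, in place of code of your own. Each camera call takes 0.05 s, during which the arm holds its last target. There are 200 camera calls.

## Working session

There is one attempt and no reset: what is moved stays moved. The work goes in short steps, Python scripts to look and compute and a tool call to move; the robot and the scene stay as the last step left them, time stands still between calls to the robot, and variables do not carry over. Pictures are saved under pics/ and viewed, about 8 in all and at most 12, crops included, and the job is handed in when it is done.

Besides the shell and the picture viewer there is one more tool, called as name([rows], argument=value, ...), one row to a line, values as JSON. jog_arm: Moves the arm, as the interface text tells. Its arguments: {"type":"object","properties":{"increments":{"type":"array"},"force":{"type":"number"}},"required":["increments"]}

```bash
mkdir -p pics; cat > h.py <<'E'
import numpy as np,cv2
from scipy.spatial.transform import Rotation as R
from workcell import readout, read_camera, bot, spotter
def w(p,uv,z=None):
    """pixel -> world; by depth, or on plane z"""
    u,v=uv; T=p["world_from_camera"]
    d=np.array([(u-p["cx"])/p["fx"],(v-p["cy"])/p["fy"],1.])
    if z is None:
        a=p["range_z"][int(v)-1:int(v)+2,int(u)-1:int(u)+2]; a=a[a>0]
        if not len(a): return np.full(3,np.nan)
        k=np.median(a)
    else: k=(z-T[2,3])/(T[:3,:3]@d)[2]
    return T[:3,:3]@(d*k)+T[:3,3]
def cloud(p,m=None):
    v,u=np.nonzero((p["range_z"]>0)&(True if m is None else m)); k=p["range_z"][v,u]
    c=np.stack([(u-p["cx"])/p["fx"]*k,(v-p["cy"])/p["fy"]*k,k],1)
    T=p["world_from_camera"]; return c@T[:3,:3].T+T[:3,3],p["img"][v,u]
E
python3 - <<'E'
from h import *
np.set_printoptions(precision=3,suppress=True)
ims=[]
for n in ["scene","side"]:
    p=read_camera(n); ims.append(p["img"]); print(n,p["world_from_camera"],p["fx"])
    for t in ["tbolt","wing_grip","tbolt_head","stop_seat","stop_plate","pin_a","holder"]:
        for r in spotter.spot_point(p,t)[:3]: print(t,round(r["p"],2),np.round(r["location"],1),w(p,r["location"]))
    cv2.imwrite(f"pics/{n}0.png",cv2.resize(p["img"],(800,600)))
E
```

```text
scene [[ 0.848  0.374 -0.376  1.011]
 [ 0.53  -0.576  0.622 -0.668]
 [ 0.016 -0.726 -0.687  0.826]
 [ 0.     0.     0.     1.   ]] 351.5009915174051
tbolt 0.77 [278.3 174.2] [0.626 0.135 0.066]
tbolt 0.68 [208.3 232.1] [ 0.571 -0.176  0.046]
tbolt 0.64 [247.3 161.2] [0.476 0.181 0.025]
wing_grip 0.74 [273.7 161.4] [0.6   0.147 0.101]
wing_grip 0.61 [325.2 170.8] [0.739 0.274 0.035]
wing_grip 0.51 [236.9 162.6] [0.455 0.144 0.034]
tbolt_head 0.77 [281.8 176.9] [0.646 0.122 0.074]
tbolt_head 0.71 [272.6 158.4] [0.596 0.146 0.113]
tbolt_head 0.67 [248.3 158.7] [0.471 0.194 0.026]
stop_seat 0.69 [198.3 237.7] [ 0.537 -0.184  0.007]
stop_plate 0.79 [176.5 202.5] [ 0.382 -0.104  0.001]
stop_plate 0.66 [205.8 247.7] [ 0.597 -0.222  0.042]
stop_plate 0.44 [276.8 185.4] [0.635 0.114 0.037]
pin_a 0.65 [209.3 234.3] [ 0.579 -0.182  0.047]
pin_a 0.39 [203.5 248.3] [ 0.593 -0.227  0.043]
holder 0.82 [276.8 188.8] [0.637 0.112 0.024]
side [[ 0.776 -0.431  0.461  0.104]
 [-0.631 -0.519  0.576 -0.652]
 [-0.009 -0.738 -0.675  0.843]
 [ 0.     0.     0.     1.   ]] 365.35448870989126
tbolt 0.83 [227.6 169.8] [0.606 0.142 0.089]
tbolt 0.7 [246.1 145.9] [0.79  0.284 0.023]
tbolt 0.68 [184.9 190.5] [0.48  0.221 0.014]
wing_grip 0.73 [189.6 201.5] [0.455 0.145 0.035]
wing_grip 0.56 [238.9 150.3] [0.742 0.266 0.035]
wing_grip 0.48 [224.2 166.2] [0.595 0.143 0.109]
tbolt_head 0.75 [181. 191.] [0.468 0.226 0.016]
tbolt_head 0.74 [233.2 174.2] [0.624 0.137 0.064]
tbolt_head 0.53 [247.1 143.9] [0.808 0.302 0.015]
stop_seat 0.86 [289.9 249.2] [ 0.586 -0.187  0.01 ]
stop_seat 0.48 [262.7 240.6] [ 0.486 -0.185  0.122]
stop_plate 0.83 [267.8 242.7] [ 0.492 -0.199  0.122]
pin_a 0.62 [284.6 238.6] [ 0.606 -0.142  0.001]
pin_a 0.54 [284.1 197.6] [ 0.711 -0.022  0.019]
holder 0.7 [230.7 185.7] [0.595 0.113 0.045]
```

View pics/scene0.png

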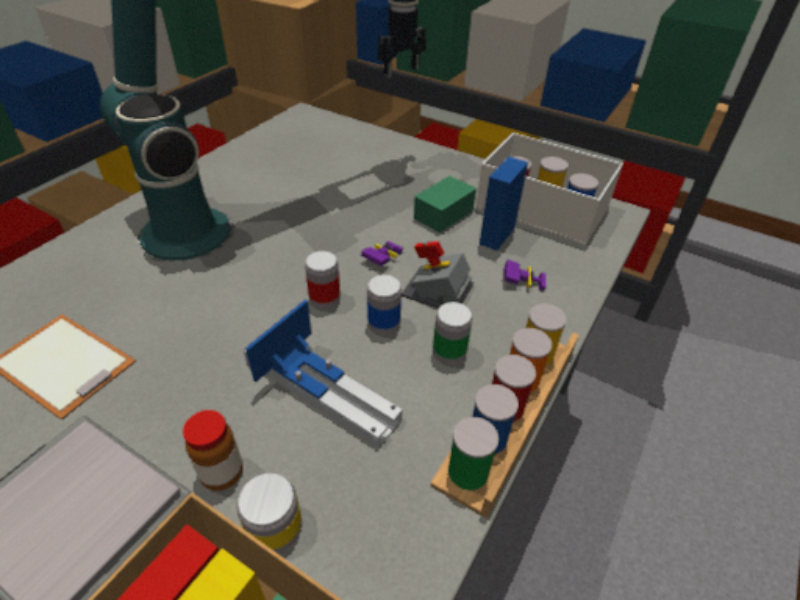

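View pics/side0.png

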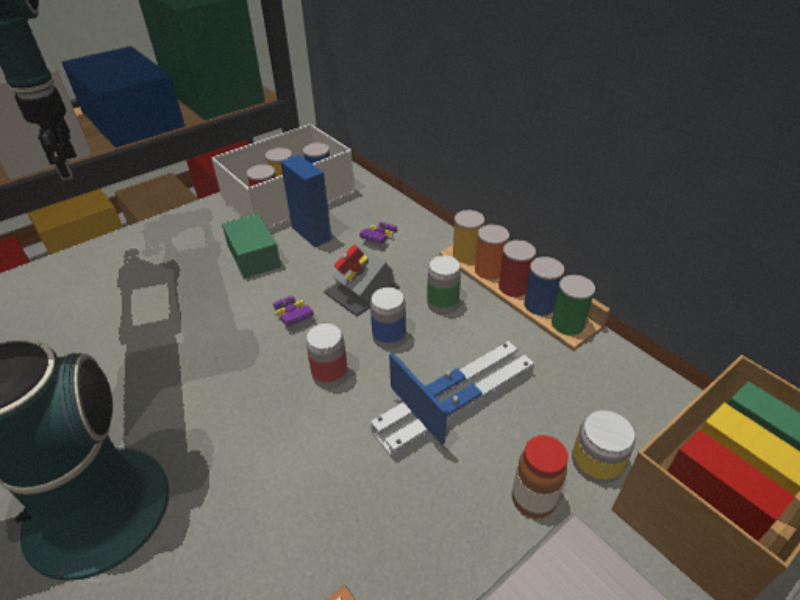

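The real T-bolt is the one with the red wing, in the grey holder: scene px (275,166), side px (225,167). The purple look-alikes are at scene (245,161) and (336,175), and side (187,199) and (243,149). The stop is at scene (185,225) on the rail, with its plate on the robot side.

```bash
python3 - <<'E'
from h import *
np.set_printoptions(precision=3,suppress=True)
s=readout.read_state(); print(s["tool_pos"],R.from_rotvec(s["tcp_rot"]).as_matrix(),s["q"])
P={n:read_camera(n) for n in ["scene","side","wrist"]}
r=R.from_rotvec(s["tcp_rot"]).as_matrix(); T=P["wrist"]["world_from_camera"]
print("tool_from_cam",r.T@T[:3,:3],r.T@(T[:3,3]-s["tool_pos"]),P["wrist"]["fx"])
for n in ["scene","side"]:
    p=P[n]
    for t in ["rail","holder","tbolt","wing_grip","stop_plate"]:
        for m in spotter.masks_of(p,t)[:2]:
            c,_=cloud(p,m["mask"]); print(n,t,round(m["p"],2),np.round(m["location"]),len(c),np.median(c,0),np.percentile(c[:,2],[5,95]))
    c,b=cloud(p); b=b.astype(int)
    ws=(abs(c[:,0]-.6)<.3)&(abs(c[:,1])<.4)
    red=ws&(b[:,2]>120)&(b[:,1]<60)&(b[:,0]<60)&(np.hypot(c[:,0]-.6,c[:,1]-.14)<.08)
    print("red",red.sum(),c[red].mean(0))
    top=ws&(b[:,0]>1.7*b[:,2])&(np.hypot(c[:,0]-.5,c[:,1]+.2)<.13)
    pl=top&(c[:,2]>.06); q=c[pl][:,:2]; 
    e=np.linalg.eigh(np.cov(q.T))[1][:,1]; print("plate",pl.sum(),c[pl].mean(0),e, np.percentile((q-q.mean(0))@e,[1,99]),c[pl][:,2].max())
    ra=(abs(c[:,0]-.55)<.25)&(abs(c[:,1]+.2)<.15)&(b.min(1)>120)&(abs(c[:,2]-.034)<.006); q=c[ra][:,:2]
    rect=cv2.minAreaRect(q.astype(np.float32)); print("rail",ra.sum(),rect,np.median(c[ra],0))
E
```

```text
[0.23  0.635 0.245] [[ 0.341  0.    -0.94 ]
 [ 0.94   0.     0.341]
 [ 0.    -1.    -0.   ]] [ 1.186  0.264  1.604 -0.     1.274 -0.037]
tool_from_cam [[ 1.     0.     0.001]
 [-0.001 -0.297  0.955]
 [ 0.    -0.955 -0.297]] [-0.001 -0.128  0.076] 264.9200339289367
scene rail 0.82 [201. 238.] 3614 [ 0.566 -0.207  0.037] [0.004 0.118]
scene holder 0.81 [281. 181.] 1037 [0.647 0.126 0.05 ] [0.006 0.085]
scene holder 0.28 [276. 164.] 279 [0.608 0.147 0.097] [0.041 0.129]
scene tbolt 0.55 [247. 160.] 241 [0.47  0.168 0.029] [0.01  0.037]
scene tbolt 0.54 [276. 160.] 249 [0.609 0.147 0.101] [0.06  0.129]
scene wing_grip 0.64 [274. 162.] 205 [0.608 0.147 0.107] [0.078 0.13 ]
scene wing_grip 0.54 [327. 175.] 147 [0.756 0.273 0.033] [0.022 0.038]
scene stop_plate 0.84 [187. 223.] 1734 [ 0.496 -0.203  0.06 ] [0.04  0.124]
red 38 [0.607 0.148 0.121]
plate 830 [ 0.493 -0.205  0.095] [0.07  0.998] [-0.068  0.075] 0.1283355582163901
rail 810 ((0.5771879553794861, -0.2032952606678009), (0.07202974706888199, 0.31897449493408203), 86.02193450927734) [ 0.674 -0.22   0.036]
side rail 0.85 [280. 252.] 3354 [ 0.495 -0.211  0.035] [0.006 0.119]
side holder 0.85 [232. 182.] 855 [0.603 0.124 0.041] [0.006 0.082]
side tbolt 0.79 [242. 146.] 202 [0.761 0.28  0.028] [0.012 0.036]
side tbolt 0.66 [185. 194.] 335 [0.46  0.167 0.027] [0.    0.036]
side wing_grip 0.72 [190. 203.] 151 [0.457 0.146 0.032] [0.025 0.037]
side wing_grip 0.49 [224. 167.] 212 [0.601 0.146 0.108] [0.076 0.129]
side stop_plate 0.89 [277. 249.] 1296 [ 0.487 -0.206  0.063] [0.039 0.124]
red 49 [0.589 0.149 0.117]
plate 219 [ 0.485 -0.202  0.114] [0.055 0.998] [-0.07   0.075] 0.12656100117702263
rail 1066 ((0.5750440359115601, -0.20393185317516327), (0.07226218283176422, 0.32168057560920715), 86.43023681640625) [ 0.626 -0.207  0.034]
```

jog_arm([
  [-0.041,-0.004,-0.0434,0,0,0,1],
  [-0.041,-0.004,-0.0434,0,0,0,1],
  [-0.041,-0.004,-0.0434,0,0,0,1],
  [-0.041,-0.004,-0.0434,0,0,0,1],
  [-0.041,-0.004,-0.0434,0,0,0,1],
  [-0.041,-0.004,-0.0434,0,0,0,1],
  [-0.041,-0.004,-0.0434,0,0,0,1],
  [-0.041,-0.004,-0.0434,0,0,0,1],
  [-0.041,-0.004,-0.0434,0,-0.17,0,1],
  [0,0,0,0,-0.17,0,1],
])

```text
time: 2.7
tool_pos: [0.4783, 0.1452, 0.2835]
tcp_rot: [-1.216, -1.212, 1.199]
wrist_force: [-0.1, 0.6, -0.1]
width: 1.0
```

```bash
python3 - <<'E'
from h import *
np.set_printoptions(precision=3,suppress=True)
p=read_camera("wrist")
for t in ["tbolt","wing_grip","holder","tbolt_head"]:
    for r in spotter.spot_point(p,t)[:2]: print(t,round(r["p"],2),np.round(r["location"],1),w(p,r["location"]))
m=[m for m in spotter.masks_of(p,"holder")][0]["mask"]
c,b=cloud(p,m); print(len(c))
best=None;rng=np.random.default_rng(0)
for _ in range(800):
    a=c[rng.choice(len(c),3,False)]; n=np.cross(a[1]-a[0],a[2]-a[0]); n/=np.linalg.norm(n)+1e-12; n*=np.sign(n[2])
    if abs(n[2]-.866)>.06: continue
    i=abs((c-a[0])@n)<.002
    if best is None or i.sum()>best.sum(): best=i
q=c[best]; n=np.linalg.svd(q-q.mean(0),full_matrices=False)[2][2]; n*=np.sign(n[2]); print("face",best.sum(),q.mean(0),n)
d=(q-q.mean(0))
ex=np.array([-n[0],-n[1],0]);ex/=np.linalg.norm(ex)  # horizontal, holder +x
ey=np.cross([0,0,1],ex); es=np.cross(ey,n)
for e in (es,ey): pr=d@e; print(np.percentile(pr,[0.5,99.5]), "mid",(np.percentile(pr,.5)+np.percentile(pr,99.5))/2)
cen=q.mean(0)+sum(e*(np.percentile(d@e,.5)+np.percentile(d@e,99.5))/2 for e in(es,ey)); print("centre",cen,"axis yaw",np.arctan2(n[1],n[0]), "wing",cen+n*.048)
C,B=cloud(p);B=B.astype(int)
red=(B[:,2]>90)&(B[:,1]<60)&(B[:,0]<60)&(np.hypot(C[:,0]-.6,C[:,1]-.14)<.08)
q=C[red];print("red",len(q),q.mean(0))
rm=np.linalg.svd(q-q.mean(0),full_matrices=False)[2];print(rm)
cv2.imwrite("pics/w1.png",p["img"][:, :])
E
```

```text
tbolt 0.89 [260.8 257.5] [0.585 0.15  0.116]
tbolt 0.7 [335.3 320.3] [0.766 0.285 0.032]
wing_grip 0.94 [263.8 259.5] [0.585 0.154 0.12 ]
wing_grip 0.82 [260.8 147.1] [0.457 0.152 0.034]
holder 0.89 [261.1 239.1] [0.565 0.151 0.104]
tbolt_head 0.88 [263.9 259.7] [0.585 0.154 0.12 ]
tbolt_head 0.7 [304.8 150.7] [0.465 0.218 0.017]
4489
face 2819 [0.619 0.156 0.063] [-0.498 -0.056  0.865]
[-0.044  0.044] mid 0.0002460130142262172
[-0.045  0.044] mid -0.0003330140661371994
centre [0.619 0.156 0.064] axis yaw -3.0289312253962337 wing [0.595 0.153 0.105]
red 527 [0.589 0.154 0.114]
[[ 0.868 -0.029  0.495]
 [-0.486 -0.248  0.838]
 [-0.099  0.968  0.23 ]]
```

View pics/w1.png

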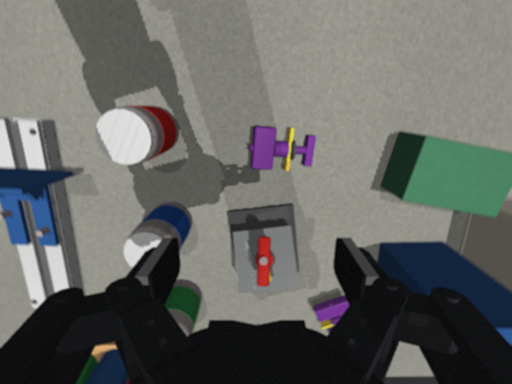

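```bash
cat >> h.py <<'E'
def pose():
    s=readout.read_state(); return np.array(s["tool_pos"]),R.from_rotvec(s["tcp_rot"]),s
def frame(y,x):
    y=np.array(y,float);y/=np.linalg.norm(y);x=np.array(x,float);x-=y*(x@y);x/=np.linalg.norm(x)
    return R.from_matrix(np.stack([x,y,np.cross(x,y)],1))
def go(pos,rot):
    p,r,s=pose(); d=np.array(pos)-p
    print("turn",np.round((r.inv()*rot).as_rotvec(),4),"shift in current axes",np.round(r.inv().apply(d),4),"shift in target axes",np.round(rot.inv().apply(d),4))
E
python3 - <<'E'
from h import *
n=np.array([-.498,-.056,.865]);n/=np.linalg.norm(n);c=np.array([.619,.156,.064]);wg=c+.048*n
t=frame(-n,[-.112,.994,0])
go(wg+.08*n,t);go(wg+.003*n,t)
E
```

```text
turn [-0.5183 -0.1171 -0.0285] shift in current axes [-0.0003  0.1084 -0.0784] shift in target axes [-0.0094  0.1328 -0.0138]
turn [-0.5183 -0.1171 -0.0285] shift in current axes [ 0.0041  0.1753 -0.1164] shift in target axes [-0.0094  0.2098 -0.0138]
```

jog_arm([
  [0,0,0,-0.13,-0.0293,-0.0071,0.6],
  [0,0,0,-0.13,-0.0293,-0.0071,0.6],
  [0,0,0,-0.13,-0.0293,-0.0071,0.6],
  [0,0,0,-0.13,-0.0293,-0.0071,0.6],
  [-0.0032,0.044,-0.0046,0,0,0,0.6],
  [-0.0032,0.044,-0.0046,0,0,0,0.6],
  [-0.003,0.044,-0.0046,0,0,0,0.6],
  [0,0,0,0,0,0,0.6],
])

```text
time: 4.0
tool_pos: [0.5562, 0.1594, 0.1792]
tcp_rot: [-1.513, -1.716, 0.951]
wrist_force: [-0.8, -0.3, -1.1]
width: 0.6
```

```bash
python3 - <<'E'
from h import *
np.set_printoptions(precision=3,suppress=True)
n=np.array([-.498,-.056,.865]);n/=np.linalg.norm(n);c=np.array([.619,.156,.064]);wg=c+.048*n
t=frame(-n,[-.112,.994,0])
go(wg+.003*n,t); print(pose()[2]["width"])
p=read_camera("wrist")
for r in spotter.spot_point(p,"wing_grip")[:2]: print(round(r["p"],2),np.round(r["location"],1),w(p,r["location"]))
T=p["world_from_camera"]; q=T[:3,:3].T@(wg-T[:3,3]); print("expected px of wing", q[0]/q[2]*p["fx"]+p["cx"],q[1]/q[2]*p["fy"]+p["cy"])
C,B=cloud(p);B=B.astype(int)
red=(B[:,2]>90)&(B[:,1]<60)&(B[:,0]<60)&(np.hypot(C[:,0]-.6,C[:,1]-.14)<.08)
q=t.inv().apply(C[red]-wg);print("red",len(q),np.percentile(q,[2,50,98],axis=0))
cv2.imwrite("pics/w2.png",p["img"])
E
```

```text
turn [0.027 0.004 0.011] shift in current axes [-0.011  0.08   0.006] shift in target axes [-0.01   0.08   0.004]
0.5999797328411627
0.58 [313.6 224.7] [0.737 0.267 0.033]
0.57 [246.1 194.1] [0.583 0.155 0.114]
expected px of wing 243.06022064557533 195.50829164595564
red 895 [[-0.011 -0.015 -0.024]
 [ 0.002 -0.013  0.014]
 [ 0.01   0.018  0.03 ]]
```

View pics/w2.png

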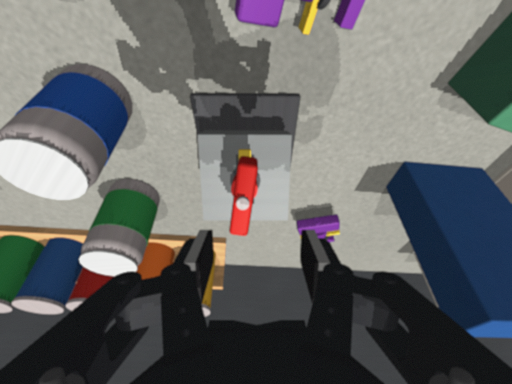

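jog_arm([
  [-0.009,0,0.004,0.027,0.004,0.011,0.6],
  [0,0.03,0,0,0,0,0.6],
  [0,0.03,0,0,0,0,0.6],
  [0,0.02,0,0,0,0,0.6],
  [0,0,0,0,0,0,0.6],
])

```text
time: 4.72
tool_pos: [0.6002, 0.1565, 0.1233]
tcp_rot: [-1.519, -1.702, 0.956]
wrist_force: [-0.7, -0.4, -0.0]
width: 0.597
```

```bash
python3 - <<'E'
from h import *
np.set_printoptions(precision=3,suppress=True)
n=np.array([-.498,-.056,.865]);n/=np.linalg.norm(n);c=np.array([.619,.156,.064]);wg=c+.048*n
t=frame(-n,[-.112,.994,0])
go(wg+.003*n,t)
p=read_camera("wrist")
C,B=cloud(p);B=B.astype(int)
red=(B[:,2]>90)&(B[:,1]<60)&(B[:,0]<60)&(np.hypot(C[:,0]-.6,C[:,1]-.14)<.08)
q=t.inv().apply(C[red]-wg);print("red",len(q),np.percentile(q,[2,50,98],axis=0))
k=q[q[:,1]<-.01]; print(len(k),np.polyfit(k[:,2],k[:,0],1), np.percentile(k,[2,98],axis=0))
cv2.imwrite("pics/w3.png",p["img"])
E
```

```text
turn [ 0.02  -0.001  0.003] shift in current axes [-0.003  0.009  0.014] shift in target axes [-0.003  0.01   0.014]
red 2478 [[-0.01  -0.015 -0.025]
 [ 0.    -0.013  0.009]
 [ 0.01   0.017  0.03 ]]
2367 [ 0.157 -0.001] [[-0.01  -0.015 -0.025]
 [ 0.01  -0.012  0.03 ]]
```

View pics/w3.png

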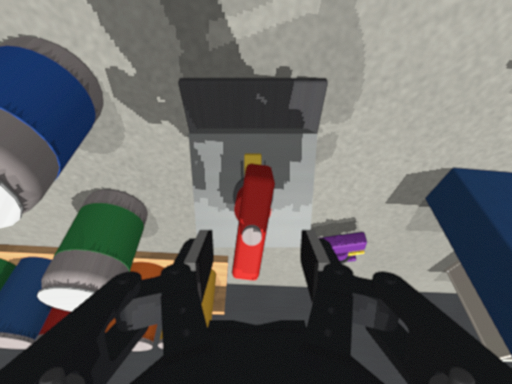

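jog_arm([
  [-0.003,0.0,0.016,0.02,0.08,0.003,0.6],
  [0,0,0,0,0.075,0,0.6],
  [0,0.009,0,0,0,0,0.6],
  [0,0,0,0,0,0,0.6],
])

```text
time: 5.28
tool_pos: [0.5938, 0.1532, 0.1158]
tcp_rot: [-1.548, -1.583, 0.82]
wrist_force: [-0.1, -0.5, 0.0]
width: 0.603
```

```bash
cat > wing.py <<'E'
from h import *
np.set_printoptions(precision=3,suppress=True)
n=np.array([-.498,-.056,.865]);n/=np.linalg.norm(n);c=np.array([.619,.156,.064]);wg=c+.048*n
p,r,s=pose(); print("wing in tool",r.inv().apply(wg-p),"tool y vs axis",r.inv().apply(-n))
im=read_camera("wrist")
C,B=cloud(im);B=B.astype(int)
red=(B[:,2]>90)&(B[:,1]<60)&(B[:,0]<60)&(np.linalg.norm(C-p,axis=1)<.08)
q=r.inv().apply(C[red]-p);print("red in tool",len(q),np.percentile(q,[2,50,98],axis=0))
k=q[q[:,1]<q[:,1].min()+.006]; print("yaw",np.polyfit(k[:,2],k[:,0],1))
E
python3 wing.py
```

```text
wing in tool [-0.001  0.009  0.004] tool y vs axis [-0.003  1.     0.01 ]
red in tool 2306 [[-0.009 -0.006 -0.024]
 [-0.001 -0.004  0.015]
 [ 0.007  0.022  0.034]]
yaw [ 0.275 -0.031]
```

jog_arm([
  [-0.001,0.006,0.004,0,0,0,0.6],
  [0,0,0,0,0,0,0],
  [0,0,0,0,0,0,0],
  [0,0,0,0,0,0,0],
  [0,0,0,0,0,0,0],
  [0,0,0,0,0,0,0],
], force=60)

```text
time: 6.08
tool_pos: [0.5938, 0.153, 0.1089]
tcp_rot: [-1.548, -1.585, 0.82]
wrist_force: [-1.2, 0.2, 0.2]
width: 0.177
```

```bash
python3 wing.py; python3 -c "
from h import *
print(pose()[2]['wrist_force'],pose()[2]['torque'],pose()[2]['width'])"
```

```text
wing in tool [0.    0.004 0.001] tool y vs axis [-0.004  1.     0.011]
red in tool 2377 [[-0.008 -0.012 -0.027]
 [-0.    -0.01   0.012]
 [ 0.007 -0.007  0.031]]
yaw [ 0.817 -0.034]
[-2.04581105 -0.09199145  0.85070742] [-1.37446886e-02  3.14605423e-01  2.09135909e-05] 0.17255406590173336
```

jog_arm([
  [0,-0.015,0,0,0,0,0],
  [0,-0.015,0,0,0,0,0],
  [0,-0.02,0,0,0,0,0],
  [0,-0.03,0,0,0,0,0],
  [0,-0.03,0,0,0,0,0],
  [0,0,0,0,0,0,0],
])

```text
time: 6.88
tool_pos: [0.5313, 0.1454, 0.2059]
tcp_rot: [-1.544, -1.579, 0.825]
wrist_force: [1.3, 0.3, -3.0]
width: 0.173
```

```bash
python3 - <<'E'
from h import *
np.set_printoptions(precision=3,suppress=True)
p,r,s=pose(); print(s["tool_pos"],s["width"],s["wrist_force"],s["q"])
up=frame([0,0,-1],[0.066,.998,0]); 
go([0.565,-0.204,0.20],up)
im=read_camera("scene"); cv2.imwrite("pics/s2.png",cv2.resize(im["img"][80:310,120:400],None,fx=2.8,fy=2.6))
E
```

```text
[0.531 0.145 0.206] 0.17297278200433736 [ 1.266  0.311 -3.015] [ 0.269 -0.239  2.275 -0.141  0.585 -1.159]
turn [0.522 0.019 0.09 ] shift in current axes [-0.348  0.002 -0.048] shift in target axes [-0.346  0.006 -0.057]
```

View pics/s2.png

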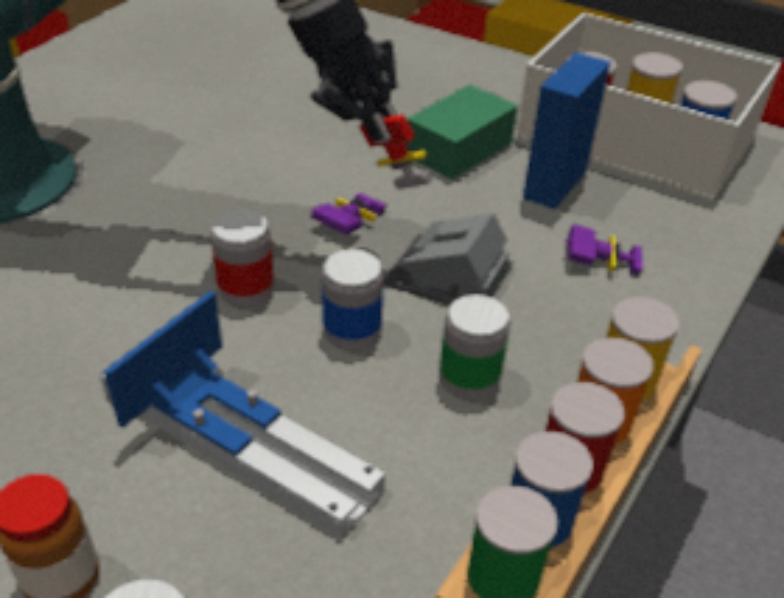

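jog_arm([
  [0,-0.02,0.01,0.105,0.004,0.018,0],
  [0,-0.02,0.01,0.105,0.004,0.018,0],
  [0,-0.02,0,0.105,0.004,0.018,0],
  [0,0,0,0.105,0.004,0.018,0],
  [0,0,0,0.105,0.004,0.018,0],
  [0,0,0,0,0,0,0],
], force=80)

```text
time: 7.68
tool_pos: [0.4839, 0.1425, 0.2421]
tcp_rot: [-1.221, -1.134, 1.179]
wrist_force: [-0.4, 0.3, -3.0]
width: 0.169
```

```bash
python3 - <<'E'
from h import *
np.set_printoptions(precision=3,suppress=True)
p,r,s=pose(); print(s["tool_pos"],s["q"])
go([0.565,-0.204,0.25],frame([0,0,-1],[0.066,.998,0]))
E
```

```text
[0.484 0.142 0.242] [ 0.235 -0.038  1.945  0.003  1.268 -1.27 ]
turn [-0.032 -0.    -0.007] shift in current axes [-0.34  -0.009 -0.104] shift in target axes [-0.34  -0.008 -0.104]
```

jog_arm([
  [-0.0486,-0.002,-0.015,-0.016,0,-0.003,0],
  [-0.0486,-0.002,-0.015,-0.016,0,-0.003,0],
  [-0.0486,-0.001,-0.015,0,0,0,0],
  [-0.0486,-0.001,-0.015,0,0,0,0],
  [-0.0486,-0.001,-0.015,0,0,0,0],
  [-0.0486,-0.001,-0.015,0,0,0,0],
  [-0.0486,-0.001,-0.015,0,0,0,0],
  [0,0,0,0,0,0,0],
  [0,0,0,0,0,0,0],
])

```text
time: 8.8
tool_pos: [0.5637, -0.2118, 0.2414]
tcp_rot: [-1.245, -1.166, 1.162]
wrist_force: [0.3, 0.7, -3.1]
width: 0.173
```

```bash
cat > look.py <<'E'
from h import *
import sys
np.set_printoptions(precision=4,suppress=True)
p,r,s=pose(); print(s["tool_pos"],r.as_matrix()[:,0],r.as_matrix()[:,1],s["q"],s["wrist_force"])
P={n:read_camera(n) for n in ["scene","side","wrist"]}
for n in P:
    im=P[n]
    for t,z in [("stop_seat",.042),("pin_a",.058),("stop_plate",.124)]:
        for k in spotter.spot_point(im,t)[:1]: print(n,t,round(k["p"],2),np.round(k["location"],1),w(im,k["location"],z),w(im,k["location"]))
    C,B=cloud(im);B=B.astype(int); d=r.inv().apply(C-p)
    near=(np.hypot(d[:,0],d[:,2])<.045)
    red=near&(B[:,2]>90)&(B[:,1]<60)&(B[:,0]<60)&(abs(d[:,1])<.05)
    yel=near&(B[:,2]>90)&(B[:,1]>80)&(B[:,0]<60)&(d[:,1]>.02)&(d[:,1]<.07)
    head=near&(d[:,1]>.06)&(d[:,1]<.095)
    for nm,k in (("red",red),("yel",yel),("head",head)):
        if k.sum()>8: print(" ",n,nm,k.sum(),np.percentile(d[k],[3,50,97],axis=0).tolist() if 0 else np.percentile(d[k],[3,97],axis=0))
    cv2.imwrite(f"pics/{sys.argv[1]}_{n}.png",im["img"])
    if n!="wrist":
        b=B; 
        ra=(abs(C[:,0]-.55)<.25)&(abs(C[:,1]+.2)<.15)&(b.min(1)>120)&(abs(C[:,2]-.034)<.006)
        if ra.sum()>100: print("rail",cv2.minAreaRect(C[ra][:,:2].astype(np.float32)))
# crops of the bolt
def crop(im,c,h):
    T=im["world_from_camera"];q=T[:3,:3].T@(c-T[:3,3]);u,v=int(q[0]/q[2]*im["fx"]+im["cx"]),int(q[1]/q[2]*im["fy"]+im["cy"])
    u,v=max(u,h),max(v,h);return cv2.resize(im["img"][v-h:v+h,u-h:u+h],(400,400),interpolation=cv2.INTER_CUBIC)
c=p-[0,0,.06]
cv2.imwrite(f"pics/{sys.argv[1]}.png",np.hstack([crop(P["scene"],c,50),crop(P["side"],c,50)]))
E
python3 look.py l1
```

```text
[ 0.5637 -0.2118  0.2414] [ 0.0624  0.998  -0.003 ] [ 0.0062 -0.0033 -1.    ] [-0.4004  0.1256  1.775  -0.0007  1.234  -1.9086] [ 0.3149  0.6783 -3.0692]
scene stop_seat 0.67 [200.9 241.3] [ 0.5715 -0.2114  0.042 ] [ 0.5716 -0.2116  0.0423]
scene pin_a 0.72 [209.  230.6] [ 0.576  -0.1781  0.058 ] [ 0.5676 -0.1687  0.0432]
scene stop_plate 0.68 [177.  203.5] [ 0.4793 -0.1899  0.124 ] [ 0.3869 -0.1068  0.002 ]
  scene red 71 [[-0.0116 -0.0125 -0.0323]
 [ 0.0035  0.0395  0.0129]]
  scene yel 57 [[-0.0097  0.0394 -0.0316]
 [ 0.0054  0.0467  0.0271]]
  scene head 110 [[-0.01    0.0646 -0.0241]
 [ 0.0081  0.0817  0.0192]]
rail ((0.6708295345306396, -0.20937223732471466), (0.0722852423787117, 0.13121190667152405), 85.56159973144531)
side stop_seat 0.79 [286.9 250.1] [ 0.5587 -0.2019  0.042 ] [ 0.5656 -0.1951  0.03  ]
side pin_a 0.88 [285.4 237.2] [ 0.5771 -0.1744  0.058 ] [ 0.6107 -0.1405  0.0023]
side stop_plate 0.69 [268.1 240.2] [ 0.4967 -0.194   0.124 ] [ 0.5648 -0.1146 -0.0005]
  side red 121 [[-0.012  -0.0118 -0.0035]
 [ 0.0044  0.0409  0.0308]]
  side yel 48 [[-0.0109  0.0412 -0.0283]
 [ 0.0019  0.046   0.0314]]
  side head 98 [[-0.0101  0.0649 -0.0205]
 [ 0.0033  0.0825  0.0233]]
rail ((0.5752324461936951, -0.20366494357585907), (0.07225415110588074, 0.32014960050582886), 85.9876708984375)
wrist stop_seat 0.59 [265.9 170.6] [ 0.565  -0.2001  0.042 ] [ 0.5734 -0.1994  0.007 ]
wrist pin_a 0.6 [285.8 184.8] [ 0.5805 -0.1769  0.058 ] [ 0.5803 -0.177   0.0586]
wrist stop_plate 0.91 [266.6 104.1] [ 0.4854 -0.1981  0.124 ] [ 0.4854 -0.1981  0.1239]
  wrist red 2677 [[-0.0065 -0.011  -0.0262]
 [ 0.0072 -0.0054  0.0312]]
  wrist yel 204 [[-0.0087  0.0417  0.0242]
 [ 0.0014  0.0444  0.0327]]
  wrist head 38 [[0.0023 0.0715 0.0161]
 [0.0048 0.0823 0.0249]]
```

View pics/l1.png

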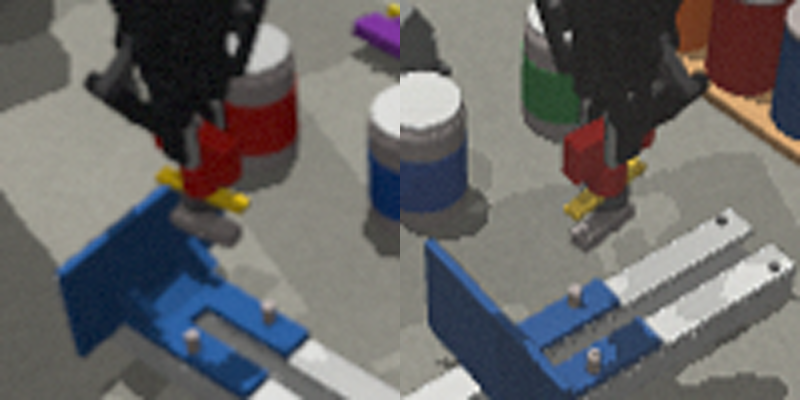

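View pics/l1_wrist.png

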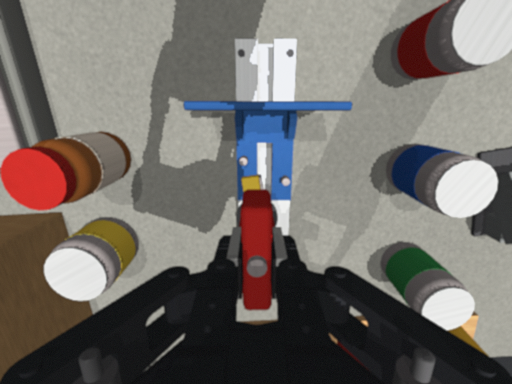

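```bash
cat > fit.py <<'E'
from h import *
np.set_printoptions(precision=4,suppress=True)
p,r,s=pose(); Y=[];H=[]
for n in ["scene","side","wrist"]:
    im=read_camera(n); C,B=cloud(im);B=B.astype(int); d=r.inv().apply(C-p)
    near=np.hypot(d[:,0],d[:,2])<.045
    yel=near&(B[:,2]>90)&(B[:,1]>80)&(B[:,0]<60)&(d[:,1]>.03)&(d[:,1]<.055)
    Y.append(d[yel]); H.append(d[near&(d[:,1]>.068)&(d[:,1]<.09)]) if n!="wrist" else 0
    print(n,"yel yaw",[np.polyfit(k[:,2],k[:,0],1) for k in (Y[-1],)],"head",np.polyfit(H[-1][:,2],H[-1][:,0],1))
    if n=="wrist":
        b=(B[:,0]>1.6*B[:,2])&(B[:,0]>60)
        f=b&(abs(C[:,2]-.042)<.004)&(abs(C[:,0]-.55)<.08)&(abs(C[:,1]+.2)<.06); print("foot",f.sum(),cv2.minAreaRect(C[f][:,:2].astype(np.float32)))
        g=b&(C[:,2]>.115)&(abs(C[:,0]-.49)<.03); print("plate",g.sum(),cv2.minAreaRect(C[g][:,:2].astype(np.float32)))
        pn=(B.max(1)-B.min(1)<40)&(abs(C[:,2]-.058)<.004)&(abs(C[:,0]-.565)<.03)&(abs(C[:,1]+.203)<.045)
        k=C[pn]; a=k[k[:,1]>-.203];c=k[k[:,1]<-.203]; print("pins",len(a),len(c),a.mean(0),c.mean(0),"mid",(a.mean(0)+c.mean(0))/2,"yaw err",np.arctan2(*(a-0).mean(0)[1::-1]-c.mean(0)[1::-1])) if len(a) and len(c) else print("no pins")
for nm,k in (("yel",np.vstack(Y)),("head",np.vstack(H))): print(nm,cv2.minAreaRect(k[:,[0,2]].astype(np.float32)),np.percentile(k[:,1],[2,98]))
E
python3 fit.py
```

```text
scene yel yaw [array([-0.1652, -0.0034])] head [-0.2238 -0.0043]
side yel yaw [array([-0.1106, -0.0032])] head [-0.011 -0.005]
wrist yel yaw [array([ 0.0657, -0.0064])] head [-0.011 -0.005]
foot 3209 ((0.5475058555603027, -0.20140647888183594), (0.06963063776493073, 0.11233992874622345), 86.4188232421875)
plate 1386 ((0.48673945665359497, -0.19729411602020264), (0.14828261733055115, 0.007502797059714794), 85.9196548461914)
pins 52 55 [ 0.5762 -0.1772  0.0576] [ 0.548  -0.2273  0.0576] mid [ 0.5621 -0.2023  0.0576] yaw err 1.0581397876879326
yel ((-0.0021249831188470125, 0.00022339075803756714), (0.012625614181160927, 0.06605401635169983), 6.077314853668213) [0.0406 0.046 ]
head ((-0.000968168256804347, 0.0004174448549747467), (0.015550465323030949, 0.04923255741596222), 8.867413520812988) [0.0687 0.0826]
```

```bash
cat > tgt.py <<'E'
from h import *
import sys
a=float(sys.argv[1]);ref=frame([0,0,-1],[-np.sin(a),np.cos(a),0])
p,r,s=pose();print(p,s["wrist_force"],s["torque"]);go([float(v) for v in sys.argv[2:5]],ref)
E
python3 tgt.py -0.193 .5622 -.2010 .15
```

```text
[ 0.56469933 -0.21220656  0.24257921] [-0.00541516 -0.28301514 -2.21593031] [-0.0107562   0.02410815  0.03865166]
turn [ 0.0076  0.1315 -0.0032] shift in current axes [0.0114 0.0925 0.0039] shift in target axes [0.0105 0.0926 0.0046]
```

jog_arm([
  [0,0,0,0.0076,0.1315,-0.0032,0],
  [0,0,0,0,0,0,0],
  [0.0105,0.03,0.0046,0,0,0,0],
  [0,0.03,0,0,0,0,0],
  [0,0.032,0,0,0,0,0],
  [0,0,0,0,0,0,0],
  [0,0,0,0,0,0,0],
])

```text
time: 10.42
tool_pos: [0.5642, -0.2019, 0.1512]
tcp_rot: [-1.296, -1.075, 1.071]
wrist_force: [-0.0, 0.8, -2.8]
width: 0.168
```

```bash
python3 tgt.py -0.193 .5622 -.2010 .135; python3 fit.py; python3 look.py l2 >/dev/null
```

```text
[ 0.56418424 -0.20194647  0.15119625] [-0.01693067  0.77773106 -2.75617524] [-0.00095622 -0.02145148 -0.01858886]
turn [ 0.0052  0.0081 -0.0011] shift in current axes [0.0006 0.0162 0.0022] shift in target axes [0.0005 0.0162 0.0021]
scene yel yaw [array([-0.1499, -0.0036])] head [-0.3352 -0.0049]
side yel yaw [array([-0.1389, -0.0029])] head [-0.0044 -0.0046]
wrist yel yaw [array([-0.2948,  0.0031])] head [-0.0044 -0.0046]
foot 5584 ((0.5482063293457031, -0.20141339302062988), (0.0695168599486351, 0.11241795122623444), 86.45093536376953)
plate 3582 ((0.48665761947631836, -0.1974073052406311), (0.14860019087791443, 0.007840154692530632), 86.25877380371094)
pins 95 100 [ 0.5757 -0.1772  0.0574] [ 0.5478 -0.2271  0.0575] mid [ 0.5618 -0.2022  0.0574] yaw err 1.0610678130816389
yel ((-0.001177514437586069, -5.080178380012512e-05), (0.01269229780882597, 0.0676639974117279), 7.547388076782227) [0.04   0.0463]
head ((-0.003253423608839512, -0.0034387707710266113), (0.03905394300818443, 0.05045109987258911), 32.420318603515625) [0.0683 0.0874]
```

View pics/l2.png

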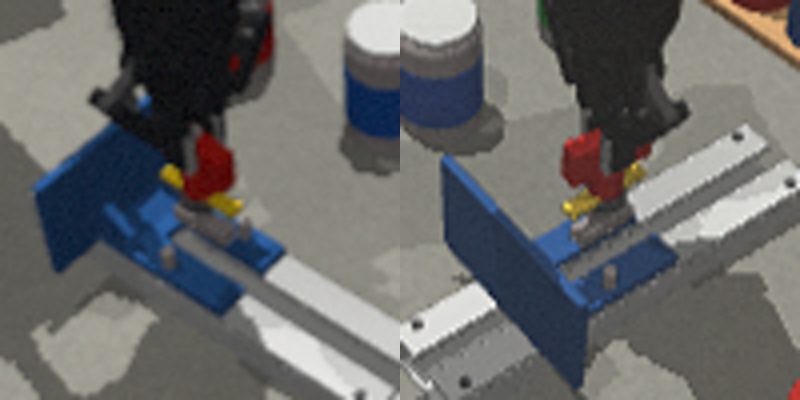

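jog_arm([
  [0.0005,0.008,0.0021,0.005,0.012,-0.001,0],
  [0,0.008,0,0,0,0,0],
  [0,0,0,0,0,0,0],
])

```text
time: 11.55
tool_pos: [0.5607, -0.2004, 0.132]
tcp_rot: [-1.294, -1.06, 1.062]
wrist_force: [1.0, 0.3, -3.9]
width: 0.164
```

```bash
python3 tgt.py -0.198 .5620 -.2010 .092;python3 fit.py|tail -3
```

```text
[ 0.56066583 -0.20037687  0.13202549] [ 1.04648757  0.29516172 -3.88646612] [ 0.02772748 -0.05283447 -0.03408048]
turn [-0.0033 -0.0008  0.0006] shift in current axes [-0.0004  0.04   -0.0016] shift in target axes [-0.0003  0.04   -0.0014]
pins 140 117 [ 0.5694 -0.1803  0.0578] [ 0.5478 -0.2272  0.0573] mid [ 0.5586 -0.2037  0.0576] yaw err 1.1395735242825684
yel ((-0.0020803797524422407, -0.0007222183048725128), (0.012034736573696136, 0.0659564957022667), 5.776506423950195) [0.0401 0.046 ]
head ((-0.0027342811226844788, -0.00012443214654922485), (0.07097793370485306, 0.08837919682264328), 6.782899856567383) [0.0696 0.0898]
```

jog_arm([
  [-0.0003,0.005,-0.0015,-0.003,0,0,0],
  [0,0.006,0,0,0,0,0],
  [0,0.006,0,0,0,0,0],
  [0,0.005,0,0,0,0,0],
  [0,0,0,0,0,0,0],
])

```text
time: 12.32
tool_pos: [0.5633, -0.2015, 0.11]
tcp_rot: [-1.299, -1.063, 1.06]
wrist_force: [-0.3, -0.4, -2.5]
width: 0.166
```

```bash
python3 tgt.py -0.198 .5620 -.2010 .092
```

```text
[ 0.56326884 -0.20145296  0.10996374] [-0.33915629 -0.44263569 -2.51260247] [-0.01393196  0.01386855  0.03720767]
turn [ 0.0025 -0.0008  0.0001] shift in current axes [0.0002 0.018  0.0014] shift in target axes [0.0002 0.018  0.0013]
```

jog_arm([
  [0,0.006,0.001,0,0,0,0],
  [0,0.006,0,0,0,0,0],
  [0,0.004,0,0,0,0,0],
  [0,0,0,0,0,0,0],
])

```text
time: 12.82
tool_pos: [0.563, -0.2016, 0.0942]
tcp_rot: [-1.3, -1.064, 1.06]
wrist_force: [-1.0, 0.1, 0.1]
width: 0.169
```

```bash
python3 tgt.py -0.198 .5620 -.2010 .092; python3 fit.py | tail -2
```

```text
[ 0.56304587 -0.20156334  0.09418009] [-1.02135142  0.14268773  0.11894998] [ 0.06999632  0.1467549  -0.02828284]
turn [ 0.0042 -0.0007 -0.0002] shift in current axes [0.0003 0.0022 0.0011] shift in target axes [0.0003 0.0022 0.0011]
yel ((-0.0011815386824309826, 0.00019340217113494873), (0.01322692446410656, 0.0661596730351448), 8.211726188659668) [0.0401 0.0466]
head ((-0.010339055210351944, -0.002500142902135849), (0.05999738350510597, 0.08229201287031174), 9.563019752502441) [0.0683 0.0897]
```

jog_arm([
  [0,0.001,0,0,0,0,0],
  [0,0.001,0,0,0,0,0],
  [0,0,0,0,0,0,0],
])

```text
time: 13.35
tool_pos: [0.5631, -0.2016, 0.0942]
tcp_rot: [-1.3, -1.064, 1.06]
wrist_force: [-1.3, 0.3, -2.0]
width: 0.169
```

```bash
python3 tgt.py -0.198 .5620 -.2010 .092; python3 look.py l3 | grep -v stop_plate
```

```text
[ 0.5630656  -0.20156761  0.09421103] [-1.31435119  0.28490713 -2.02370302] [-0.01141312  0.09224961 -0.04264347]
turn [ 0.0043 -0.0007 -0.0003] shift in current axes [0.0003 0.0022 0.0012] shift in target axes [0.0003 0.0022 0.0012]
[ 0.5631 -0.2016  0.0942] [ 0.1974  0.9803 -0.0003] [ 0.0041 -0.0011 -1.    ] [-0.3857  0.254   1.9138  0.0007  0.9696 -1.7582] [-1.3144  0.2849 -2.0237]
scene stop_seat 0.86 [201.6 235.9] [ 0.5611 -0.195   0.042 ] [ 0.577  -0.2116  0.0696]
scene pin_a 0.85 [209.1 233. ] [ 0.5815 -0.185   0.058 ] [ 0.5952 -0.2003  0.0825]
  scene red 44 [[-0.0096 -0.0136 -0.0324]
 [ 0.0038  0.0356 -0.0053]]
  scene yel 43 [[-0.0102  0.0398 -0.0325]
 [ 0.0069  0.0493  0.0306]]
  scene head 189 [[-0.0425  0.0613 -0.038 ]
 [ 0.0216  0.0939  0.0208]]
rail ((0.6711390614509583, -0.20983020961284637), (0.07150165736675262, 0.13060840964317322), 86.60404205322266)
side stop_seat 0.74 [290.1 249.2] [ 0.5677 -0.2052  0.042 ] [ 0.5589 -0.2136  0.0571]
side pin_a 0.79 [285.9 239.5] [ 0.5726 -0.1815  0.058 ] [ 0.5464 -0.2078  0.1018]
  side red 105 [[-0.0125 -0.0119 -0.0007]
 [ 0.0037  0.0375  0.0307]]
  side yel 39 [[-0.0106  0.04   -0.0293]
 [ 0.0039  0.0463  0.0294]]
  side head 154 [[-0.0434  0.0613 -0.0346]
 [ 0.0172  0.0942  0.0193]]
rail ((0.5754886865615845, -0.20324485003948212), (0.07242172956466675, 0.32164496183395386), 86.04714965820312)
wrist pin_a 0.62 [296.2 239.6] [ 0.5786 -0.177   0.058 ] [ 0.5785 -0.177   0.0582]
  wrist red 3003 [[-0.0073 -0.0105 -0.0256]
 [ 0.0068  0.0114  0.0315]]
  wrist yel 111 [[-0.0093  0.0421  0.0242]
 [ 0.0008  0.0453  0.0328]]
  wrist head 348 [[-0.014   0.0608 -0.0082]
 [ 0.0442  0.0949  0.0265]]
```

View pics/l3.png

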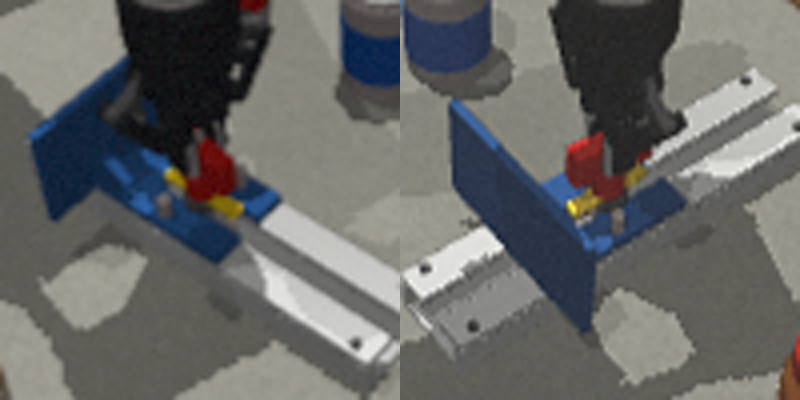

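jog_arm([
  [0,0.003,0,0,0,0,0],
  [0,0,0,0,0,0,0],
])

```text
time: 14.2
tool_pos: [0.5644, -0.202, 0.0944]
tcp_rot: [-1.302, -1.066, 1.059]
wrist_force: [1.1, 1.2, -3.4]
width: 0.168
```

```bash
python3 tgt.py -0.198 .5620 -.2010 .092
```

```text
[ 0.56442612 -0.20195514  0.09437675] [ 1.0595803   1.20678572 -3.3880956 ] [-0.00635557  0.00054116 -0.02751016]
turn [ 0.0067 -0.0007 -0.0005] shift in current axes [0.0005 0.0024 0.0026] shift in target axes [0.0005 0.0024 0.0026]
```

jog_arm([
  [0,0.004,0.002,0,0,0,0],
])

```text
time: 14.32
tool_pos: [0.5647, -0.2022, 0.0938]
tcp_rot: [-1.306, -1.068, 1.057]
wrist_force: [-5.8, 4.7, 28.3]
width: 0.163
```

```bash
python3 tgt.py -0.198 .5620 -.2010 .092; python3 fit.py |tail -2
```

```text
[ 0.56471871 -0.20220493  0.09378487] [-5.78253597  4.70923936 28.2611689 ] [ 0.81498259  1.1844759  -0.01110269]
turn [ 0.0112 -0.0009 -0.0008] shift in current axes [0.0006 0.0018 0.0029] shift in target axes [0.0006 0.0018 0.0029]
yel ((-0.002119643148034811, -0.0006386637687683105), (0.01385200023651123, 0.06813352555036545), 6.732946872711182) [0.0398 0.0457]
head ((-0.011607106775045395, -0.004552315920591354), (0.062037017196416855, 0.08493013679981232), 12.677775382995605) [0.0686 0.0895]
```

jog_arm([
  [0,0.0,-0.003,0,0,0,0],
  [0,0,0,0.01,0,0,0],
  [0,0.001,0,0,0.16,0,0],
  [0,0.001,0,0,0.16,0,0],
  [0,0.001,0,0,0.16,0,0],
  [0,0,0,0,0.16,0,0],
])

```text
time: 15.22
tool_pos: [0.5726, -0.2045, 0.0942]
tcp_rot: [-1.506, -0.564, 0.552]
wrist_force: [0.2, 0.9, -0.5]
width: 0.172
```

```bash
python3 tgt.py -1.764 .5630 -.2020 .093; python3 fit.py |tail -2
```

```text
[ 0.57261537 -0.20445031  0.09418566] [ 0.20912045  0.89698012 -0.53438365] [-0.02621739 -0.17682104 -0.01986951]
turn [0.0071 0.9053 0.0083] shift in current axes [-0.0057  0.0011  0.0081] shift in target axes [-0.0099  0.0012  0.0006]
yel ((-0.0007676933892071247, 6.058812141418457e-05), (0.011523899622261524, 0.06609898060560226), 8.208300590515137) [0.0398 0.0479]
head ((-0.006353884935379028, -0.007817097008228302), (0.06488807499408722, 0.08478398621082306), 45.325462341308594) [0.0685 0.0892]
```

jog_arm([
  [-0.003,0.0,0.004,0,0,0,0],
  [-0.003,0,0.005,0.007,0,0.008,0],
])

```text
time: 15.62
tool_pos: [0.5628, -0.2021, 0.0942]
tcp_rot: [-1.501, -0.566, 0.568]
wrist_force: [1.8, -0.5, 0.8]
width: 0.168
```

```bash
python3 tgt.py -1.764 .5620 -.2020 .093
```

```text
[ 0.56283848 -0.20211892  0.09415415] [ 1.78419675 -0.4797962   0.84685219] [-0.17209473 -0.46162238  0.01052704]
turn [ 5.800e-03  9.175e-01 -9.000e-04] shift in current axes [-0.0005  0.0012  0.0007] shift in target axes [-0.0008  0.0012 -0.    ]
```

jog_arm([
  [0,0.001,0,0,0.16,0,0],
  [0,0.001,0,0,0.16,0,0],
  [0,0.001,0,0,0.16,0,0],
  [0,0.001,0,0,0.16,0,0],
  [0,0.001,0,0,0.16,0,0],
])

```text
time: 16.25
tool_pos: [0.5647, -0.2027, 0.0941]
tcp_rot: [-1.578, 0.07, -0.08]
wrist_force: [0.6, -0.7, 5.2]
width: 0.169
```

```bash
python3 tgt.py -1.764 .5620 -.2020 .093; python3 fit.py|grep -v head
```

```text
[ 0.56474188 -0.20270342  0.09411366] [ 0.63624384 -0.68181129  5.21518945] [-0.1846914  -0.16236566  0.05759434]
turn [0.0074 0.0978 0.0073] shift in current axes [-0.0028  0.0011  0.0004] shift in target axes [-0.0028  0.0011  0.0002]
foot 7602 ((0.5481990575790405, -0.18983089923858643), (0.09230019152164459, 0.11427586525678635), 86.4153823852539)
plate 5508 ((0.49903810024261475, -0.1678328514099121), (0.08876878023147583, 0.02822219952940941), 87.44548797607422)
no pins
yel ((-2.2984109818935394e-05, -0.00043706968426704407), (0.015191896818578243, 0.06541717052459717), 8.273372650146484) [0.0395 0.0476]
```

Nearly square; continue gently into the pins, correcting the small x drift.

jog_arm([
  [-0.0025,0.001,0,0.007,0.05,0.007,0],
  [0,0.001,0,0,0.05,0,0],
  [0,0.001,0,0,0.06,0,0],
  [0,0.001,0,0,0.08,0,0],
  [0,0,0,0,0.08,0,0],
])

```text
time: 17.02
tool_pos: [0.5635, -0.2027, 0.0942]
tcp_rot: [-1.55, 0.307, -0.313]
wrist_force: [-0.8, -0.2, 0.9]
width: 0.171
```

```bash
python3 tgt.py -1.764 .5620 -.2020 .093; python3 fit.py|grep -v head; python3 look.py l4 >/dev/null
```

```text
[ 0.56347599 -0.20274059  0.09418025] [-0.81162172 -0.20316556  0.93655097] [0.03204782 0.03257562 0.14735706]
turn [ 0.0009 -0.2019  0.0035] shift in current axes [-0.0017  0.0012  0.0001] shift in target axes [-0.0016  0.0012  0.0004]
foot 7103 ((0.5478848814964294, -0.19214431941509247), (0.0801493301987648, 0.12139828503131866), 81.13694763183594)
plate 2881 ((0.5024367570877075, -0.1559557169675827), (0.06475874036550522, 0.033992551267147064), 88.02706146240234)
pins 169 1 [ 0.5771 -0.1767  0.0575] [ 0.5748 -0.2038  0.0545] mid [ 0.576  -0.1902  0.056 ] yaw err 1.4874357725995138
yel ((0.0013030017726123333, -0.00018679723143577576), (0.014061120338737965, 0.06557896733283997), 15.40764045715332) [0.0396 0.0479]
```

View pics/l4.png

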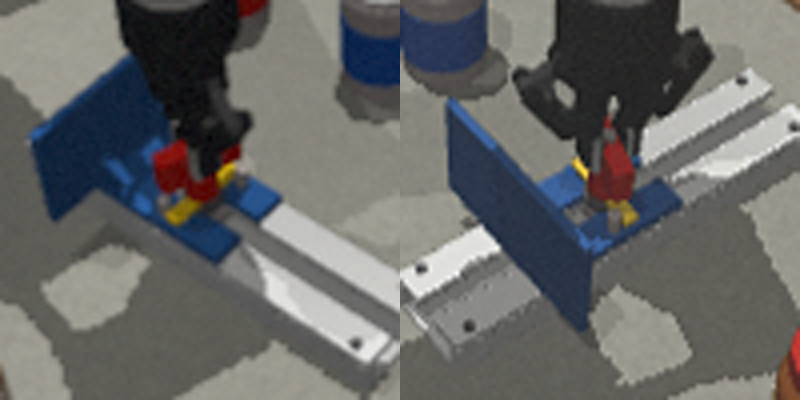

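jog_arm([
  [-0.0015,0.001,0,0,0.14,0.003,0],
  [0,0.001,0,0,0.14,0,0],
  [0,0.001,0,0,0.14,0,0],
  [0,0.001,0,0,0.14,0,0],
])

```text
time: 18.27
tool_pos: [0.5634, -0.2027, 0.0941]
tcp_rot: [-1.439, 0.744, -0.75]
wrist_force: [-2.2, 1.3, 9.3]
width: 0.17
```

```bash
python3 tgt.py -2.834 .5620 -.2020 .093; python3 fit.py|grep yel
```

```text
[ 0.56340797 -0.20273367  0.09409202] [-2.21585124  1.31302585  9.29384053] [0.20719458 0.4371768  0.12045038]
turn [-0.0019  0.3054  0.0029] shift in current axes [-0.0014  0.0011 -0.0007] shift in target axes [-0.0011  0.0011 -0.0011]
scene yel yaw [array([-0.7631,  0.0071])] head [-0.2083  0.0151]
side yel yaw [array([-1.191 , -0.0024])] head [-0.1812  0.0151]
wrist yel yaw [array([-1.1731,  0.0008])] head [-0.1812  0.0151]
yel ((-0.0010575316846370697, -0.0019177738577127457), (0.021104639396071434, 0.06420451402664185), 49.46271514892578) [0.0398 0.0478]
```

jog_arm([
  [-0.001,0,0,0,0.13,0,0],
  [0,0.001,0,0,0.1,0,0],
  [0,0,0,0,0.06,0,0],
  [0,0,0,0,0.04,0,0],
])

```text
time: 18.92
tool_pos: [0.5632, -0.2026, 0.0942]
tcp_rot: [-1.333, 0.989, -0.998]
wrist_force: [0.0, 0.9, 2.6]
width: 0.169
```

```bash
python3 tgt.py -2.834 .5620 -.2020 .093; python3 fit.py|grep yel
```

```text
[ 0.56315603 -0.20257609  0.09417293] [0.00661129 0.86860204 2.61067459] [-0.01052398 -0.1374021   0.15193923]
turn [-0.003  -0.0177  0.0044] shift in current axes [-0.0009  0.0012 -0.0009] shift in target axes [-0.0009  0.0012 -0.0009]
scene yel yaw [array([-0.1174,  0.0203])] head [-0.3596  0.0162]
side yel yaw [array([-1.6443,  0.0058])] head [-0.1604  0.0206]
wrist yel yaw [array([-2.4758,  0.0022])] head [-0.1604  0.0206]
yel ((-0.0004841480404138565, -0.0020402297377586365), (0.0175690446048975, 0.06405912339687347), 68.81049346923828) [0.0416 0.046 ]
```

jog_arm([
  [0,0,0,0,0.05,0,0],
  [0,0,0,0,0.04,0,0],
])

```text
time: 19.32
tool_pos: [0.5631, -0.2026, 0.0942]
tcp_rot: [-1.299, 1.053, -1.062]
wrist_force: [-1.0, 1.6, 4.6]
width: 0.169
```

```bash
python3 tgt.py -2.834 .5620 -.2020 .093; python3 fit.py|grep yel
```

```text
[ 0.56312094 -0.20257512  0.09417524] [-1.03448164  1.58720211  4.59138862] [ 0.0527396  -0.03527611  0.95255273]
turn [-0.0029 -0.1031  0.0045] shift in current axes [-0.0008  0.0012 -0.001 ] shift in target axes [-0.0009  0.0012 -0.0009]
scene yel yaw [array([-0.2849,  0.0206])] head [-0.4123  0.0166]
side yel yaw [array([-0.913 ,  0.0146])] head [-0.1621  0.022 ]
wrist yel yaw [array([-2.7197,  0.0018])] head [-0.1621  0.022 ]
yel ((4.9583613872528076e-05, -0.0017428509891033173), (0.01756536215543747, 0.06478846818208694), 73.64481353759766) [0.0418 0.0457]
```

jog_arm([
  [0,0,0,0,0,0,0],
  [0,0,0,0,0,0,0.5],
  [0,0,0,0,0,0,0.5],
  [0,0,0,0,0,0,0.5],
  [0,0,0,0,0,0,0.5],
  [0,-0.02,0,0,0,0,0.5],
  [0,-0.04,0,0,0,0,0.5],
  [0,-0.05,0,0,0,0,0.5],
  [0,-0.05,0,0,0,0,0.5],
  [0,0,0,0,0,0,0.5],
])

```text
time: 20.72
tool_pos: [0.5616, -0.2019, 0.2625]
tcp_rot: [-1.299, 1.054, -1.06]
wrist_force: [-0.3, 0.2, -0.6]
width: 0.502
```

```bash
cat > fin.py <<'E'
from h import *
np.set_printoptions(precision=4,suppress=True)
p,r,s=pose(); print(p,s["wrist_force"],s["width"])
Y=[];Rd=[];o=np.array([.5625,-.2025,.042])
for n in ["scene","side","wrist"]:
    im=read_camera(n); C,B=cloud(im);B=B.astype(int);d=C-o;near=np.hypot(d[:,0],d[:,1])<.045
    y=d[near&(B[:,2]>90)&(B[:,1]>80)&(B[:,0]<60)&(d[:,2]>-.004)&(d[:,2]<.02)];Y.append(y)
    q=d[near&(B[:,2]>90)&(B[:,1]<60)&(B[:,0]<60)&(d[:,2]>.05)&(d[:,2]<.07)];Rd.append(q)
    print(n,len(y),len(q), np.percentile(q[:,2],[5,95]))
    if n=="wrist":
        b=(B[:,0]>1.6*B[:,2])&(B[:,0]>60)
        g=b&(C[:,2]>.115)&(abs(C[:,0]-.49)<.03); print("plate",g.sum(),cv2.minAreaRect(C[g][:,:2].astype(np.float32)))
        pn=(B.max(1)-B.min(1)<40)&(abs(C[:,2]-.058)<.004)&(abs(C[:,0]-.565)<.03)&(abs(C[:,1]+.203)<.045)
        k=C[pn]; print("pins",k[k[:,1]>-.203].mean(0),k[k[:,1]<-.203].mean(0))
    cv2.imwrite(f"pics/fin_{n}.png",im["img"])
for nm,k in (("bar",np.vstack(Y)),("wing top",np.vstack(Rd))): print(nm,cv2.minAreaRect(k[:,:2].astype(np.float32)))
E
python3 fin.py
```

```text
[ 0.5616 -0.2019  0.2625] [-0.3133  0.2335 -0.5779] 0.501609857190686
scene 31 110 [0.0546 0.0646]
side 19 90 [0.0559 0.0648]
wrist 77 399 [0.0592 0.0625]
plate 758 ((0.48793846368789673, -0.1907823085784912), (0.13410019874572754, 0.008367065340280533), 86.34040832519531)
pins [ 0.5778 -0.1773  0.0575] [ 0.5498 -0.2268  0.0572]
bar ((-0.0017665904015302658, -0.010658053681254387), (0.0452127680182457, 0.01632382906973362), 87.97779083251953)
wing top ((0.001772390678524971, -0.0009858962148427963), (0.06504153460264206, 0.01804472506046295), 13.453252792358398)
```

View pics/fin_wrist.png

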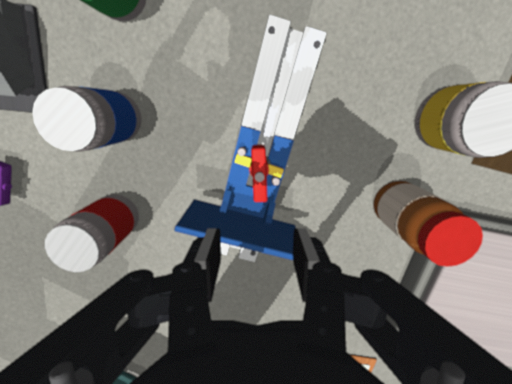

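The picture shows the yellow bar at (257,165) lying square across the slot against the pins. The wing at (260,172) is turned about 73° from it, and the gripper is clear.

```bash
python3 -c "
from h import *
print(bot.finish_job())"
```

```text
the job is handed in; nothing more can be done
None
```

The stop is fixed to the rail and the job is handed in, at about 21 s of the 69 s allowed. I drew the red-winged T-bolt out of its holder along its axis and lowered its head lengthwise into the fork. The washer met the foot (28 N contact). I then turned the bolt clockwise to the pins and the wing nut on to its end stop, where the torque rose from 0.15 to 0.95 N m. After that I let go and lifted clear.

My last checks after release:
- **Bolt position:** its axis is about 2 mm from the seat. The wing top is at about 104.5 mm, against 104 mm expected when seated.
- **Squareness:** the yellow bar lies at about 88°, with square across the slot at about 86°.
- **Wing nut:** the wing sits about 73–74° from the bar. This camera reading is slightly past the 1.2 rad (69°) stop, so it is within measuring error of fully tight.
- **Stop:** it shifted by about 1–2 mm, which is within camera error.
- **Groceries:** I saw none disturbed in the last picture, but I did not measure them, and the carton boxes were out of view.

Two things were off along the way:
- **Offset nut:** the nut started about 0.13 rad away from the bar, so I aligned the head by the bar instead of the wing.
- **My error:** a wrong-sign jog took the bolt about 10 mm along the slot partway through the turn, and I moved it back before going on.

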